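# Make up the spacer stack on the ball-catch arbor

### The job

Thread the three bare aluminium spacer rings onto the upright arbor of the grey stand, largest first, then the middle one, then the smallest, pushing each over the spring balls and letting it come down flat before the next. Bed the finished stack by pressing the smallest ring down on it with about 15 N for a good half second, then let go. Be gentle: never press a ring on the stand or on another ring with more than 25 N, and leave the other things where they are.

Things in the scene. Friction and masses are not known exactly. Their poses are not given: they have to be found in the camera images.
- ring_l_mid (a point): the largest and thickest of three plain bare-aluminium spacer rings, lying flat on the table: outer diameter 60 mm, thickness 18 mm, bore 22 mm, about 120 g. The point is its centre, on the bore axis, half-way up; z is the bore axis. Either face may go down.
- ring_m_mid (a point): the middle of three plain bare-aluminium spacer rings, lying flat on the table: outer diameter 50 mm, thickness 14 mm, bore 22 mm, about 60 g. The point is its centre, on the bore axis, half-way up; z is the bore axis. Either face may go down.
- ring_s_mid (a point): the smallest and thinnest of three plain bare-aluminium spacer rings, lying flat on the table: outer diameter 40 mm, thickness 10 mm, bore 22 mm, about 25 g. The point is its centre, on the bore axis, half-way up; z is the bore axis. Either face may go down.
- stand: the arbor stand: a heavy grey round foot, 130 mm across and 32 mm high, fixed to the table, with a bright steel arbor 20 mm in diameter upright at its middle. Origin on the arbor's axis, 52 mm below the seat; z points up the arbor. The foot is let into the table by 0 to 8 mm, so its height differs from start to start.
- arbor_seat (a point): on the arbor's axis, where the top of the black rubber seat (52 mm across) is when its screw collar is at the highest. The collar is set anywhere from 0 to 9 mm lower, which is not measured: feel for it. The largest ring rests on the seat. Under a push the seat gives 1 mm per 15 N, up to 2 mm, then it is solid, and it springs back. z points up.
- arbor_balls (a point): on the arbor's axis, 47.5 mm above the seat, level with the centres of three steel balls, 10 mm across, that stand 2 mm out of the arbor all round and spring back into it. A ring let go on top of them hangs there; pushing it over them takes some 4 to 10 N. Once a ring's top face is 4 mm below this point it is past them and slides down freely. The complete stack, 42 mm high, lies 5.5 to 14.5 mm below this point.
- arbor_tip (a point): the tip of the arbor's nose, on its axis, 65 mm above the seat. The arbor has its full 20 mm diameter up to 12 mm below this point; from there it tapers to 9 mm at the tip.
- gem_jar: small glass jar, 24 mm across, 34 mm high, standing among the rings; a bystander, to be left alone. Origin at the middle of its underside.
- tweezers: steel tweezers, 120 mm long, lying flat; a bystander, to be left alone. Origin at the middle of its underside.
- loupe: black folding loupe, 34 mm across, 22 mm high; a bystander, to be left alone. Origin at the middle of its underside.
- cal_weight: brass balance weight, 28 mm across, 50 mm high; a bystander, to be left alone. Origin at the middle of its underside.
- scoop: steel stone scoop, 120 mm long, 16 mm high, lying flat; a bystander, to be left alone. Origin at the middle of its underside.
- gem_box: white plastic box, 50 x 50 x 22 mm; a bystander, to be left alone. Origin at the middle of its underside.

How it is judged:
By the outcome, as a careful person would: the job done as asked, in the order asked, and still so for the second after the job is handed in, with the robot touching nothing.
It also fails if it takes over 72 s, if anything falls off the work surface, if the arm or the gripper's body presses on something with over 40 N, if the wrist force passes 120 N, or if a joint passes its speed limit or range.

### The arm

A 7-joint arm with a two-finger parallel gripper is mounted at the origin on the work surface. World frame = base frame: x ahead of the robot, y to its left, z up, the work surface at z = 0. Lengths are in m, angles in rad, forces in N, time in s.
With the tool pointing down it reaches from about 0.35 to 0.9 m from the base axis. Payload 8.1 kg.
Tool frame: the origin (TCP) lies midway between the tips of the shut fingers; the grasp point (between the pads) lies 19 mm behind it (arm.hold_point_z is the distance from the TCP to the grasp point, in m); z points along the fingers, y is the direction in which the jaws open and shut (so a half turn about z gives the same grasp; the last joint's range is limited). The gripper opens to 92 mm and grips with 3 to 60 N. Pads are 19 mm wide; open, the fingers measure 130 mm over their backs; the gripper's body (75 mm by 190 mm) begins 47 mm behind the grasp point.
Start: joints at [1.089, 0.434, 0.025, 1.573, -0.012, 1.134, -0.075], TCP at [0.231, -0.581, 0.227] pointing down, gripper open.
Joint ranges: [-2.62, 2.62], [-0.44, 2.09], [-1.27, 1.32], [0.08, 2.57], [-1.32, 4.46], [0.12, 2], [-2.74, 2.74]. Speed limits (rad/s): [2.22, 2.22, 3.01, 3.01, 3.14, 3.14, 3.14].

### API

Orientations are given as a rotation vector (axis times angle).
In Python, from cell import arm gives the robot as it stands.
- The arm moves only by the shell command python3 -m pendant 'ROWS' [FORCE]. ROWS is JSON, a list of rows, each a list of 3 entries, a list of its own where there are three numbers: the shift along the tool's x, y, z in m, then the turn, a rotation vector about the tool's x, y, z in degrees, then the finger opening in m, from 0 to 0.0918. A call has 1 to 10 rows; each row shifts and turns the commanded pose from where the row before left it, along the tool's axes as they then stand; what a row does not reach is not made up. A row lasts 1/8 s, in which the tool goes at most 62.5 mm and 10.7 degrees, less where a joint would pass 70% of its speed; a pose out of reach is approached as far as the arm can. A call with a gripper value outside its range is refused whole. The fingers move at their own pace and stop on an object; FORCE is the grip in N (left out, the last holds). Time passes only in rows, so rows that do not move let the fingers close. It gives the time, the measured TCP pose, the force and the opening at its end, in the units of the state.
- arm.observe(): the state, without advancing time (a new reading comes with each control period).
- arm.get_image(name): name is "scene" or "side" or "wrist"; returns (picture, depth): 420x560x3 uint8, red, green, blue; 420x560 float32, m along the optical axis (not along the pixel's ray), 0 where there is no reading.
- arm.camera_params(name): a dict with "fovy" (degrees; the focal length in pixels is half the picture's height over the tangent of half this angle, whatever the lens; pixels are square), "cx", "cy" (the principal point, pixels), "rvec" (rotation vector, rad) and "tvec" (3), from world to camera coordinates, as OpenCV has them; the wrist camera has in their place "mount" (4x4, takes a point from camera to tool coordinates, whose origin is the TCP and whose axes are the flange's). Camera axes: x right, y down, z forward; pixel columns grow to the right and rows downward; lengths in m; the calibration is good to about 2 mm. The wrist camera is an equidistant fisheye: a pixel r from the principal point sees the ray r / f radians off the axis. A picture is of the moment at which its call begins: read the wrist's pose just before it. camera_params takes no time and is no camera call.
- arm.sign_off(): hands the job in, once; it reports no verdict.
Trained networks look in the newest picture that a camera, given by its name, has taken for a name from the list of things; names that differ only in an ending like _2 or _b are one class to them, and where a whole thing is asked for, a point or a joint stands for the part that bears it (a point fixed in the world has none). Each returns a list of dicts, best first, with "conf" (0 to 1); they miss things now and then, are a little off and sometimes report something else, mostly with a low value. They report only what shows in the picture. A call takes as long as a camera call.
- arm.look_for(camera, label): "rect" ([centre column, centre row, width, height] in pixels, round what is visible of it).
- arm.masks_of(camera, label): "pixels" (420x560 bool, what is visible of it) and "rect" ([centre column, centre row, width, height] in pixels, round what is visible of it).
The state is a dict: "clock": time; "joints": joint angles; "dq": joint speeds; "joint_efforts": joint torques, N m; "position": TCP position; "ee_rot": TCP orientation; "force": force on the tool from outside, world axes, zero at the start; "ft_torque": the same for the moment, N m; "width": opening from 0.0 (shut) to 1.0 (fully open).
Only numpy, scipy, OpenCV 4.12 (cv2) and the standard library are available. Lean on these libraries where they do the work, as an engineer would, in place of code of your own. Each camera call takes 0.05 s, during which the arm holds its last target.

## Working session

There is one attempt and no reset: what is moved stays moved. The work goes in short steps, Python scripts to look and compute and a shell command to move; the robot and the scene stay as the last step left them, time stands still between calls to the robot, and variables do not carry over. Pictures are saved under pics/ and viewed, and the job is handed in when it is done.

```bash
ls; mkdir -p pics; cat > h.py <<'E'
import numpy as np, cv2
from cell import arm
from scipy.spatial.transform import Rotation as R
def K(p): return 210/np.tan(np.radians(p['fovy'])/2)
def cloud(cam,depth,p=None,st=None):
    p=p or arm.camera_params(cam); f=K(p)
    v,u=np.mgrid[0:420,0:560]
    x=(u-p['cx'])/f; y=(v-p['cy'])/f
    if cam=='wrist':
        r=np.hypot(x,y)+1e-12; t=np.tan(r)/r; x,y=x*t,y*t
        P=np.stack([x*depth,y*depth,depth],-1)
        M=np.array(p['mount']); P=P@M[:3,:3].T+M[:3,3]
        return P@R.from_rotvec(st['ee_rot']).as_matrix().T+np.array(st['position'])
    P=np.stack([x*depth,y*depth,depth],-1)
    Rm=R.from_rotvec(np.array(p['rvec']).ravel()).as_matrix()
    return (P-np.array(p['tvec']).ravel())@Rm
def save(n,img): cv2.imwrite('pics/'+n+'.png',img[:,:,::-1])
E
python3 - <<'E'
from h import *
s=arm.observe(); print(s)
for c in ('scene','side','wrist'):
    im,d=arm.get_image(c); save(c+'0',im); np.save(c+'0.npy',d)
    print(c,arm.camera_params(c))
E
```

```text
pics
{'clock': 0.0, 'joints': array([ 1.08942915,  0.43523868,  0.02496435,  1.57410017, -0.01156763,
        1.13397585, -0.07507113]), 'dq': array([ 1.51699960e-03, -1.01209881e-03, -4.56067278e-05,  9.59301875e-04,
       -1.04600331e-03, -2.01981515e-03, -3.25269820e-04]), 'joint_efforts': array([-1.74789857e-04, -6.67858815e+01,  9.84864347e-01, -3.14461613e+01,
       -6.05223561e-02,  4.29577637e-02,  1.71729807e-04]), 'position': array([ 0.23086378, -0.58025337,  0.22593393]), 'ee_rot': array([-3.08394630e+00, -5.91101926e-01,  7.24519253e-04]), 'force': array([-1.09640977,  0.23225765,  0.2256246 ]), 'ft_torque': array([ 0.00514504,  0.00670561, -0.00047781]), 'width': 0.9992280008432779}
scene {'fovy': 48.279560944001716, 'cx': 283.7353578585584, 'cy': 209.32041776648097, 'rvec': array([ 1.87141567,  1.77369597, -0.60549457]), 'tvec': array([-0.02344659, -0.3644301 ,  1.44255269])}
side {'fovy': 46.45313978772506, 'cx': 269.3263538779302, 'cy': 208.72084503041762, 'rvec': array([ 2.19253013, -0.09312816,  0.02607415]), 'tvec': array([-0.52624446,  0.1077188 ,  1.17335312])}
wrist {'fovy': 65.70646984690485, 'cx': 279.21851011501735, 'cy': 217.36194082660143, 'mount': array([[-2.58979177e-04, -9.53170298e-01, -3.02433986e-01,
         8.25170106e-02],
       [ 9.99999949e-01, -1.90451713e-04, -2.56076539e-04,
         7.76558538e-04],
       [ 1.86485480e-04, -3.02434037e-01,  9.53170299e-01,
        -1.58346802e-01],
       [ 0.00000000e+00,  0.00000000e+00,  0.00000000e+00,
         1.00000000e+00]])}
```

View pics/scene0.png

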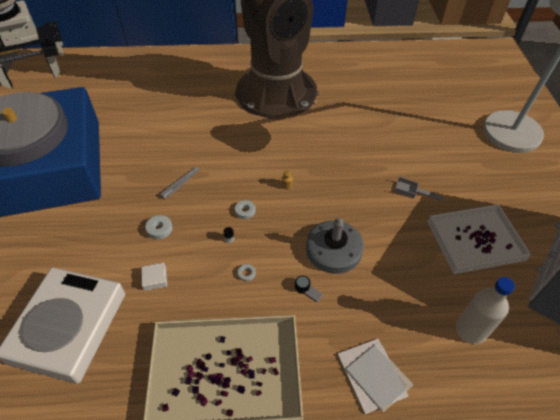

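View pics/side0.png

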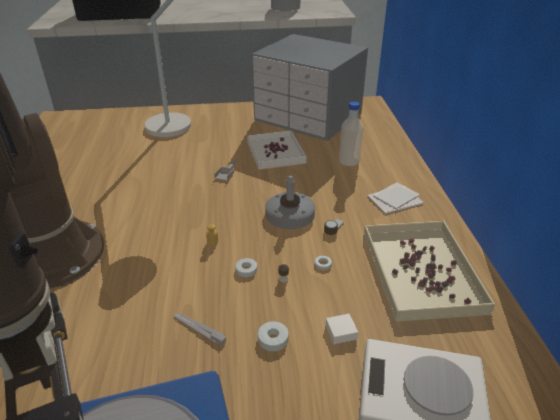

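View pics/wrist0.png

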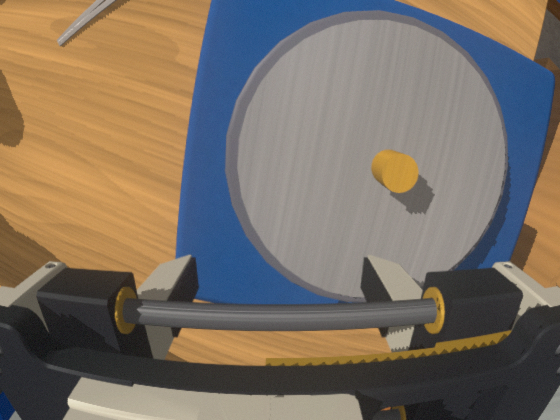

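The scene picture shows the large ring at (158,227), the middle one at (245,209), the small one at (247,272) and the stand at (335,243). In the side picture they are at (273,337), (246,268), (323,263) and (290,205). The wrist camera sees only the blue turntable.

```bash
python3 - <<'E'
from h import *
for cam in ('scene','side'):
    d=np.load(cam+'0.npy'); P=cloud(cam,d)
    for n in ('ring_l_mid','ring_m_mid','ring_s_mid','stand','gem_jar','loupe','cal_weight','gem_box','tweezers','scoop'):
        L=arm.masks_of(cam,n)
        for m in L[:2]:
            if m['conf']<.3: continue
            k=m['pixels']&(d>0); Q=P[k]
            z=Q[:,2]; lo,hi=np.percentile(z,[3,97])
            T=Q[(z>hi-.004)]
            c=(T[:,:2].min(0)+T[:,:2].max(0))/2
            print(cam,n,round(m['conf'],2),np.round(m['rect']),k.sum(),'z',np.round([lo,hi],4),'mean',np.round(T.mean(0),4),'mid',np.round(c,4),'ext',np.round(Q[:,:2].max(0)-Q[:,:2].min(0),3))
    print(P[300,210 if cam=='scene' else 150])
E
```

```text
scene ring_l_mid 0.56 [160. 228.  27.  28.] 518 z [-0.0002  0.0206] mean [ 0.5138 -0.3023  0.0186] mid [ 0.5133 -0.3023] ext [0.077 0.059]
scene ring_m_mid 0.75 [246. 211.  18.  15.] 270 z [0.0022 0.017 ] mean [ 0.471  -0.0996  0.0149] mid [ 0.4715 -0.0992] ext [0.046 0.046]
scene stand 0.84 [336. 246.  53.  53.] 2450 z [0.0055 0.0979] mean [0.595  0.1021 0.1064] mid [0.5932 0.1026] ext [0.13  0.129]
scene gem_jar 0.65 [229. 236.  18.  17.] 175 z [-0.001   0.0363] mean [ 0.5495 -0.1372  0.0344] mid [ 0.5485 -0.1374] ext [0.053 0.029]
scene loupe 0.64 [307. 290.  24.  24.] 370 z [0.0034 0.025 ] mean [0.6842 0.0226 0.023 ] mid [0.6842 0.0227] ext [0.052 0.055]
scene cal_weight 0.72 [288. 180.  11.  20.] 182 z [-0.0001  0.0499] mean [0.3902 0.0078 0.0487] mid [0.3907 0.0083] ext [0.062 0.027]
scene gem_box 0.81 [153. 277.  28.  28.] 582 z [0.0053 0.0249] mean [ 0.6489 -0.296   0.0227] mid [ 0.6485 -0.2959] ext [0.058 0.054]
scene tweezers 0.57 [180. 183.  33.  34.] 277 z [0.0008 0.0135] mean [ 0.4057 -0.2933  0.0121] mid [ 0.3964 -0.2892] ext [0.104 0.085]
scene scoop 0.77 [418. 191.  4
[... 929 characters left out ...]
024]
side cal_weight 0.34 [289. 202.  50.  49.] 1584 z [0.0044 0.0962] mean [0.5883 0.0972 0.105 ] mid [0.5888 0.0972] ext [0.127 0.177]
side gem_box 0.69 [344. 330.  33.  32.] 713 z [0.0028 0.0244] mean [ 0.6465 -0.2996  0.0223] mid [ 0.6461 -0.2983] ext [0.061 0.066]
side tweezers 0.79 [202. 328.  52.  30.] 504 z [0.0009 0.0138] mean [ 0.405  -0.2962  0.0125] mid [ 0.3996 -0.2966] ext [0.105 0.089]
side scoop 0.53 [225. 169.  23.  24.] 267 z [-0.0004  0.0192] mean [0.4198 0.3109 0.018 ] mid [0.4174 0.3101] ext [0.069 0.123]
side scoop 0.41 [324. 263.  19.  15.] 193 z [-0.001  0.012] mean [ 0.6438 -0.0997  0.01  ] mid [ 0.6434 -0.0998] ext [0.037 0.04 ]
[ 0.25852343 -0.17475525 -0.00084577]
```

```bash
python3 -m pendant '[[[0,0,0],[0,0,7.2],0.09],[[0.02,-0.02,0],[0,0,7.3],0.09],[[0.03,-0.03,0],[0,0,7.2],0.09],[[0.04,-0.04,0],[0,0,0],0.09],[[0.04,-0.04,0],[0,0,0],0.09],[[0.04,-0.04,0.02],[0,0,0],0.09],[[0.04,-0.04,0.02],[0,0,0],0.08],[[0.03,-0.03,0.02],[0,0,0],0.08],[[0.01,-0.01,0.01],[0,0,0],0.08],[[0,0,0],[0,0,0],0.08]]' 30
cat >> h.py <<'E'
def ringfit(label,zt,name,rad,guess):
    """fit ring top from wrist depth"""
    s=arm.observe(); im,d=arm.get_image('wrist'); save(name,im); P=cloud('wrist',d,st=s)
    T=P[(d>0)&(np.hypot(P[...,0]-guess[0],P[...,1]-guess[1])<rad*1.6)]
    h=np.median(T[(T[:,2]>zt*.6)][:,2]); T=T[abs(T[:,2]-h)<.003]
    from scipy.optimize import least_squares
    c=(T[:,:2].min(0)+T[:,:2].max(0))/2
    hull=cv2.convexHull(T[:,:2].astype(np.float32))[:,0]
    f=least_squares(lambda q:np.hypot(*(hull-q[:2]).T)-q[2],[*c,rad],loss='soft_l1',f_scale=.0005).x
    print(label,'n',len(T),'top',h,'mid',c,'fit',f,'pos',s['position'],'rv',s['ee_rot'],'F',s['force'],'t',s['clock'])
    return f,h,P,d,im
E
python3 -c "
from h import *
ringfit('L',.018,'w1',.03,(.5125,-.3035))"
```

```text
clock: 2.4
position: [0.4715, -0.3223, 0.1561]
ee_rot: [-3.141, -0.002, 0.002]
force: [-0.8, -0.4, 0.3]
width: 0.877
L n 3186 top 0.25540542471601313 mid [ 0.50130034 -0.30254228] fit [ 0.52675577 -0.30423154  0.05326228] pos [ 0.47145988 -0.32226904  0.15614395] rv [-3.14105453e+00 -2.32930331e-03  1.90383293e-03] F [-0.82803283 -0.42524893  0.26143175] t 2.4
```

View pics/w1.png

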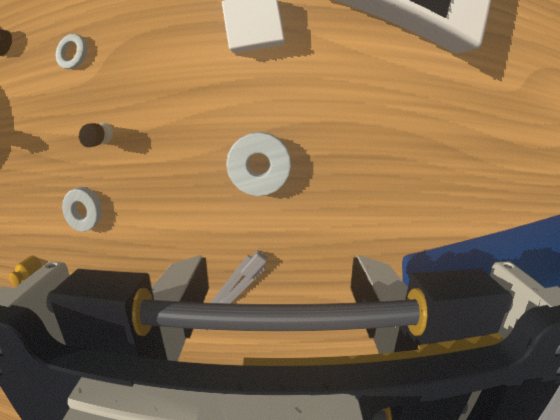

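The wrist view shows L at (258,164), M at (82,209), S at (70,51) and the jar at (95,135). The tweezers are at (240,278) and the box is at (253,22). My fit picked up gripper points, so I'm filtering by height.

```bash
sed -i "s/h=np.median(T\[(T\[:,2\]>zt\*.6)\]/T=T[T[:,2]<zt+.01]; h=np.median(T[(T[:,2]>zt*.6)]/" h.py
python3 -c "
from h import *
f,h,P,d,im=ringfit('L',.018,'w2',.03,(.5125,-.3035))
for g,r,z in (((.469,-.1),.025,.014),((.644,-.099),.02,.01)):
    T=P[(np.hypot(P[...,0]-g[0],P[...,1]-g[1])<.032)&(P[...,2]>.007)&(P[...,2]<.02)];print(len(T),(T.min(0)+T.max(0))/2,T.max(0)-T.min(0))
T=P[(P[...,0]>.33)&(P[...,0]<.47)&(P[...,1]>-.36)&(P[...,1]<-.23)&(P[...,2]>.004)&(P[...,2]<.02)];print('tw',T.min(0),T.max(0),T[np.argmax(T[:,0])])
"
```

```text
L n 2749 top 0.018241694741637254 mid [ 0.51116037 -0.30321388] fit [ 0.51102396 -0.303271    0.02958181] pos [ 0.47080432 -0.32372048  0.15677714] rv [ 3.14106471e+00 -8.73009799e-04 -1.20290787e-03] F [ 0.25817678 -0.61710642 -0.4261496 ] t 2.45
1105 [ 0.46667192 -0.10107007  0.01185221] [0.04945805 0.04948055 0.00954939]
575 [ 0.64299605 -0.09837802  0.0099038 ] [0.0387457  0.04143694 0.00572965]
tw [ 0.35360742 -0.30968561  0.00408023] [ 0.41954487 -0.24413885  0.01519382] [ 0.41954487 -0.30122182  0.00515592]
```

```bash
cat >> h.py <<'E'
I=np.eye(3)
S0=dict(position=np.zeros(3),ee_rot=np.zeros(3))
def toolview(name):
    s=arm.observe(); im,d=arm.get_image('wrist'); save(name,im); P=cloud('wrist',d,st=S0)
    P[d<=0]=9
    print('st',np.round(s['position'],4),np.round(s['ee_rot'],4),'F',np.round(s['force'],1),'w',round(s['width']*.0918,4),'t',s['clock'])
    return s,im,d,P
def tring(P,guess,ztop,rad,tol=.003):
    """circle of ring top in tool coordinates, guess (x,y), ztop = tool z of top face"""
    from scipy.optimize import least_squares
    m=(np.hypot(P[...,0]-guess[0],P[...,1]-guess[1])<rad*1.5)&(abs(P[...,2]-ztop)<tol)
    n,lab,stt,cc=cv2.connectedComponentsWithStats(m.astype(np.uint8)); k=1+np.argmax(stt[1:,4]); T=P[lab==k]
    hull=cv2.convexHull(T[:,:2].astype(np.float32))[:,0]
    c=(T[:,:2].min(0)+T[:,:2].max(0))/2
    f=least_squares(lambda q:np.hypot(*(hull-q[:2]).T)-q[2],[*c,rad],loss='soft_l1',f_scale=.0005).x
    print('n',len(T),'z',np.round(np.median(T[:,2]),4),'mid',np.round(c,4),'mean',np.round(T.mean(0),4),'fit',np.round(f,4))
    return f
E
python3 -m pendant '[[[0.02,-0.01,0.015],[0,0,0],0.08],[[0.02,-0.0104,0.015],[0,0,0],0.08],[[0,0,0],[0,0,0],0.08]]'
python3 -c "
from h import *
s,im,d,P=toolview('w3')
tring(P,(0,0),s['position'][2]-.018,.03)"
```

```text
clock: 2.88
position: [0.513, -0.2999, 0.1249]
ee_rot: [-3.139, -0.005, 0.002]
force: [-1.2, -0.8, -0.2]
width: 0.87
st [ 0.513  -0.2999  0.1249] [-3.1395e+00 -5.2000e-03  2.0000e-03] F [-1.2 -0.8 -0.2] w 0.0799 t 2.875
n 3105 z 0.1066 mid [-0.0017  0.0035] mean [-0.0006  0.0035  0.1066] fit [-0.0017  0.0035  0.0296]
```

View pics/w3.png

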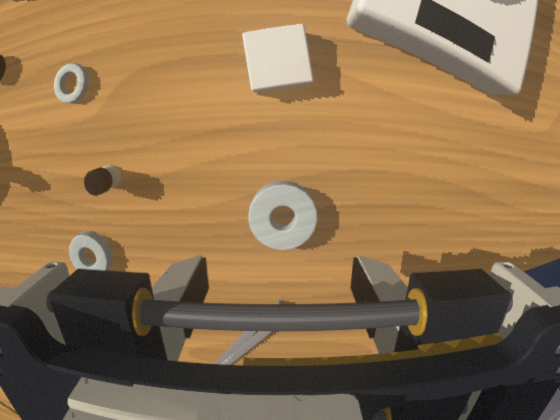

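```bash
python3 -m pendant '[[[-0.0017,0.0035,0.02],[0,0,0],0.08],[[0,0,0.04],[0,0,0],0.08],[[0,0,0.04],[0,0,0],0.08],[[0,0,0.02],[0,0,0],0.08],[[0,0,0],[0,0,0],0.08]]' 30
python3 -c "
from h import *
s,im,d,P=toolview('w4')
tring(P,(0,0),-.013,.03)"
```

```text
clock: 3.55
position: [0.5084, -0.3058, 0.0055]
ee_rot: [-3.141, 0.001, 0.005]
force: [-0.9, 0.7, 0.1]
width: 0.87
st [ 0.5084 -0.3058  0.0055] [-3.1406e+00  7.0000e-04  4.6000e-03] F [-0.9  0.7  0.1] w 0.0799 t 3.55
n 6411 z -0.0128 mid [ 0.0104 -0.0028] mean [ 0.0108 -0.0027 -0.0128] fit [ 0.003  -0.0029  0.0295]
```

View pics/w4.png

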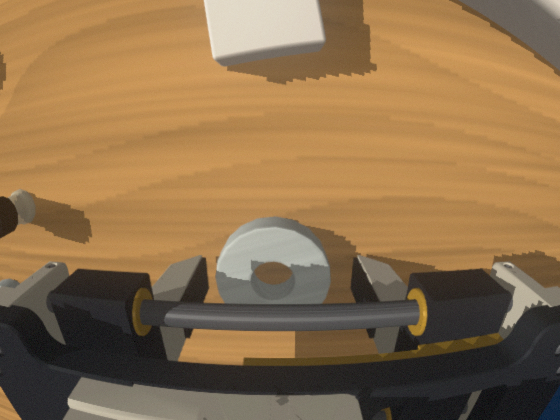

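```bash
python3 -m pendant '[[[0.0015,-0.0015,0],[0,0,0],0.08],[[0,0,0.001],[0,0,0],0.08],[[0,0,0],[0,0,0],0.08]]' 30
python3 -c "
from h import *
s,im,d,P=toolview('w5')
tring(P,(0,0),-.013,.03)"
```

```text
clock: 3.98
position: [0.5116, -0.3046, 0.0064]
ee_rot: [3.141, 0.0, 0.001]
force: [-0.0, 0.2, 0.2]
width: 0.874
st [ 0.5116 -0.3046  0.0064] [3.1411e+00 0.0000e+00 1.5000e-03] F [-0.   0.2  0.2] w 0.0802 t 3.975
n 5700 z -0.0119 mid [ 0.0084 -0.0013] mean [ 0.009  -0.0015 -0.0119] fit [ 0.0002 -0.0015  0.0292]
```

```bash
python3 -m pendant '[[[0,-0.001,0.002],[0,0,0],0.08],[[0,0,0],[0,0,0],0.055],[[0,0,0],[0,0,0],0.05],[[0,0,0],[0,0,0],0.05]]' 30
python3 -c "
from h import *
s,im,d,P=toolview('w6')
tring(P,(0,0),-.013,.03)"
```

```text
clock: 4.53
position: [0.5113, -0.3034, 0.0037]
ee_rot: [-3.142, 0.0, 0.0]
force: [0.4, -0.4, -0.2]
width: 0.634
st [ 0.5113 -0.3034  0.0037] [-3.1416e+00  0.0000e+00  1.0000e-04] F [ 0.4 -0.4 -0.2] w 0.0582 t 4.525
n 6361 z -0.0145 mid [0.0091 0.0001] mean [ 0.0102  0.0005 -0.0143] fit [0.0002 0.0004 0.0299]
```

View pics/w6.png

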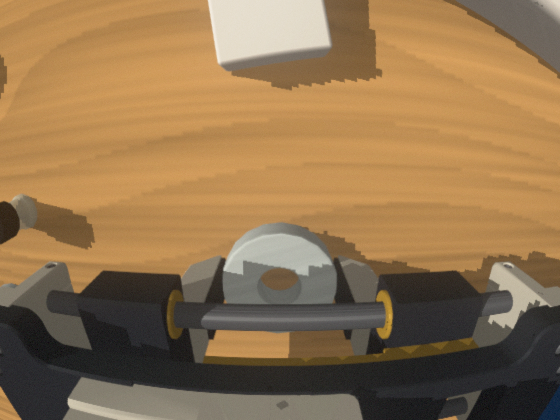

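```bash
python3 -m pendant '[[[0,0,-0.03],[0,0,0],0.05],[[0,0,-0.05],[0,0,0],0.05],[[0.01,-0.05,-0.05],[0,0,0],0.05],[[0.01,-0.06,-0.05],[0,0,0],0.05],[[0.015,-0.06,-0.016],[0,0,0],0.05],[[0.015,-0.06,0],[0,0,0],0.05],[[0.015,-0.06,0],[0,0,0],0.05],[[0.015,-0.06,0],[0,0,0],0.05],[[0,-0.04,0],[0,0,0],0.05],[[0,-0.013,0],[0,0,0],0.05]]' 40
python3 -m pendant '[[[0,0,0],[0,0,0],0.05],[[0,0,0],[0,0,0],0.05]]'
python3 -c "
from h import *
s,im,d,P=toolview('w7')
W=P*[1,-1,-1]+s['position']
m=(abs(W[...,0]-.59)<.09)&(abs(W[...,1]-.1)<.09)
for a,b in ((.105,.12),(.095,.105),(.085,.095),(.07,.08),(.045,.06),(.035,.05),(.02,.034)):
    k=m&(W[...,2]>a)&(W[...,2]<b); T=P[k]
    if len(T): print(a,b,len(T),'zmed',np.median(W[k][:,2]),'tool mean',np.round(T.mean(0),4),'mid',np.round((T.min(0)+T.max(0))/2,4),'ext',np.round(np.ptp(T,0),4), 'topz',W[k][:,2].max())
"
```

```text
clock: 5.82
position: [0.5871, 0.0834, 0.1826]
ee_rot: [-3.14, -0.007, 0.001]
force: [-0.4, -0.3, -0.7]
width: 0.63
clock: 6.08
position: [0.5877, 0.0774, 0.1827]
ee_rot: [3.14, -0.004, -0.0]
force: [0.5, -0.2, -1.1]
width: 0.633
st [0.5877 0.0774 0.1827] [ 3.1404e+00 -3.9000e-03 -3.0000e-04] F [ 0.5 -0.2 -1.1] w 0.0581 t 6.075
0.105 0.12 397 zmed 0.11140550504370403 tool mean [ 0.0045 -0.026   0.0713] mid [ 0.0023 -0.0261  0.0711] ext [0.0174 0.0194 0.0133] topz 0.11830506613240704
0.095 0.105 138 zmed 0.10186526958268466 tool mean [ 0.0078 -0.0243  0.0814] mid [ 0.0016 -0.0252  0.0827] ext [0.02   0.0217 0.0099] topz 0.10497072224287676
0.085 0.095 71 zmed 0.08943065244642098 tool mean [ 0.009  -0.0228  0.093 ] mid [ 0.0064 -0.0241  0.0928] ext [0.0093 0.0162 0.0098] topz 0.09475993384498818
0.07 0.08 74 zmed 0.07517293708693965 tool mean [ 0.0085 -0.0236  0.1078] mid [ 0.0057 -0.0253  0.1077] ext [0.0111 0.0187 0.0097] topz 0.07984056562813094
0.045 0.06 1547 zmed 0.05033551165672215 tool mean [ 0.0081 -0.0247  0.1323] mid [ 0.005  -0.0261  0.1302] ext [0.0448 0.051  0.0149] topz 0.05993857448572473
0.035 0.05 703 zmed 0.04934162843689674 tool mean [ 0.0111 -0.0259  0.1368] mid [ 0.0068 -0.0267  0.1402] ext [0.0816 0.0833 0.015 ] topz 0.049998445708214295
0.02 0.034 7218 zmed 0.03245346899206586 tool mean [ 0.0217 -0.0234  0.1513] mid [ 0.0177 -0.0118  0.1556] ext [0.1491 0.1579 0.0138] topz 0.033998524926726476
```

View pics/w7.png

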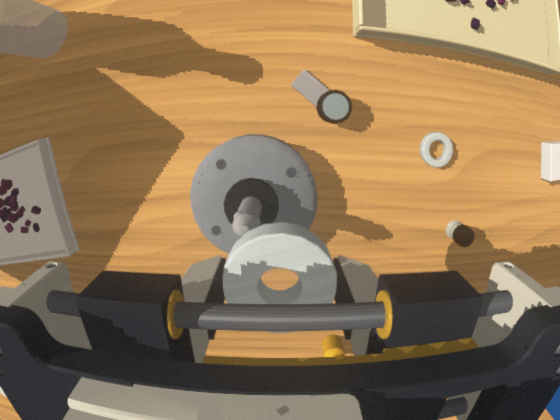

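The arbor tip is at about (245,215), just behind the held ring at (280,280). The tip is about 0.118 m high, so the foot is almost fully proud.

```bash
python3 -m pendant '[[[0.003,-0.0245,0],[0,0,0],0.05],[[0,0,0],[0,0,0],0.05],[[0,0,0],[0,0,0],0.05],[[0,0,0],[0,0,0],0.05]]'
cat >> h.py <<'E'
def arbor(P,s,gx=0,gy=0):
    from scipy.optimize import least_squares
    zt=s['position'][2]
    r=np.hypot(P[...,0]-gx,P[...,1]-gy)
    # foot top
    out=[]
    k=(r<.08)&(abs(zt-P[...,2]-.0325)<.004)&(r>.04); T=P[k]
    hull=cv2.convexHull(T[:,:2].astype(np.float32))[:,0]
    f=least_squares(lambda q:np.hypot(*(hull-q[:2]).T)-.065,[gx,gy],loss='soft_l1',f_scale=.0005).x
    print('foot',len(T),np.round(f,4),'h',zt-np.median(T[:,2]))
    # arbor surface: nose cone + cylinder: radius as function of depth below tip
    k=(r<.02)&(zt-P[...,2]>.065)&(zt-P[...,2]<.125); T=P[k]
    def res(q):
        dz=T[:,2]-q[2]  # below tip
        rr=np.where(dz<.012,.0045+.0055*np.clip(dz,0,.012)/.012,.010)
        rad=np.hypot(T[:,0]-q[0],T[:,1]-q[1])
        return np.where(dz<.0015,np.where(rad<.0045,dz,rad-rr),(rad-rr))
    q=least_squares(res,[gx,gy,np.percentile(T[:,2],2)],loss='soft_l1',f_scale=.0005)
    print('arbor',len(T),np.round(q.x,4),'tipz',zt-q.x[2],'rms',np.sqrt(np.mean(q.fun**2)))
    k=(r<.026)&(r>.014)&(zt-P[...,2]>.036)&(zt-P[...,2]<.062); 
    if k.sum(): print('seat z',zt-np.percentile(P[k][:,2],[5,25,50,75,95]), k.sum())
    return f,q.x
E
python3 -c "
from h import *
s,im,d,P=toolview('w8')
arbor(P,s)"
```

```text
clock: 6.62
position: [0.5907, 0.1027, 0.1828]
ee_rot: [3.141, -0.003, -0.0]
force: [0.5, -0.3, -0.9]
width: 0.634
st [0.5907 0.1027 0.1828] [ 3.1409e+00 -2.8000e-03 -1.0000e-04] F [ 0.5 -0.3 -0.9] w 0.0582 t 6.625
foot 4897 [-0.0038 -0.0002] h 0.032419705557847595
arbor 395 [-0.002  -0.0007  0.0662] tipz 0.11658171065174763 rms 0.0004243270141350291
seat z [0.05140879 0.05077593 0.05025632 0.04972225 0.04802105] 1225
```

View pics/w8.png

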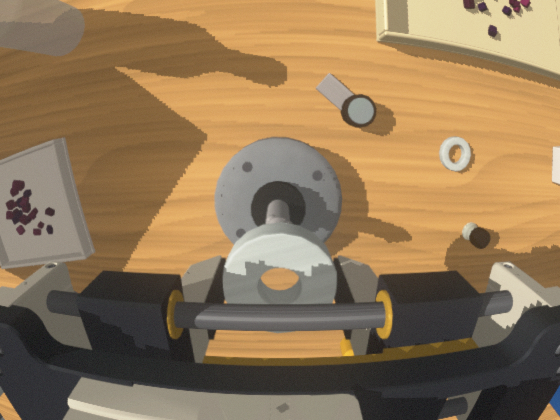

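```bash
python3 -m pendant '[[[-0.032,0,0],[0,0,0],0.05],[[0,0,0],[0,0,0],0.05],[[0,0,0],[0,0,0],0.05],[[0,0,0],[0,0,0],0.05]]'
python3 -c "
from h import *
s,im,d,P=toolview('w9')
arbor(P,s,.03,0); tring(P,(0,0),-.013,.03)"
```

```text
clock: 7.18
position: [0.5594, 0.1039, 0.1829]
ee_rot: [3.142, -0.001, 0.001]
force: [-0.1, 0.2, -1.4]
width: 0.63
st [0.5594 0.1039 0.1829] [ 3.1416e+00 -9.0000e-04  1.0000e-03] F [-0.1  0.2 -1.4] w 0.0578 t 7.175
foot 6526 [ 0.0274 -0.0002] h 0.032519557026138124
arbor 769 [0.0293 0.0007 0.0665] tipz 0.11636093900001965 rms 0.0004910581190214858
seat z [0.05141954 0.05074207 0.05028398 0.04977391 0.04883125] 1397
n 6379 z -0.0145 mid [0.009  0.0001] mean [ 0.0103  0.0005 -0.0143] fit [0.     0.0015 0.0301]
```

View pics/w9.png

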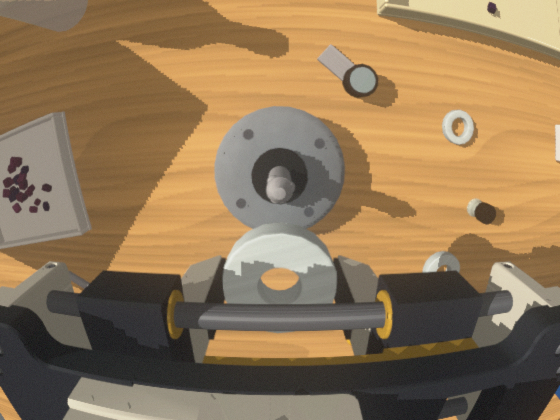

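```bash
python3 -c "
from h import *
s,im,d,P=toolview('w10')
np.save('P10.npy',P)
zt=s['position'][2]
k=(P[...,2]>zt-.006)&(P[...,2]<zt+.006); T=P[k]
A=np.c_[T[:,:2],np.ones(len(T))]; c=np.linalg.lstsq(A,T[:,2],rcond=None)[0]; print('table',c,len(T),'rms',np.std(A@c-T[:,2]))
r=np.hypot(P[...,0]-.029,P[...,1])
k=(r<.062)&(r>.03)&(abs(P[...,2]-(zt-.0325))<.003);T=P[k]
A=np.c_[T[:,:2],np.ones(len(T))]; c=np.linalg.lstsq(A,T[:,2],rcond=None)[0]; print('foot',c,len(T))
k=(np.hypot(P[...,0],P[...,1])<.03)&(abs(P[...,2]+.0145)<.003);T=P[k]
A=np.c_[T[:,:2],np.ones(len(T))]; c=np.linalg.lstsq(A,T[:,2],rcond=None)[0]; print('ring',c,len(T))
"
```

```text
st [0.5593 0.104  0.1828] [ 3.1415e+00 -7.0000e-04  7.0000e-04] F [ 0.9  0.  -1.3] w 0.0583 t 7.225
table [-0.00141428  0.00097001  0.18227172] 127453 rms 0.0013632861240755133
foot [3.27174810e-03 1.48975194e-04 1.49878248e-01] 8485
ring [ 0.00103941 -0.00049994 -0.01447571] 5930
```

```bash
python3 -c "
import numpy as np,cv2
from scipy.optimize import least_squares
P=np.load('P10.npy'); zt=.1828
r=np.hypot(P[...,0]-.0285,P[...,1])
for name,z0,tol,r0,r1 in (('foot',zt-.0325,.002,.045,.08),('foot',zt-.0325,.004,.045,.08),('seat',zt-.0505,.0025,.014,.04)):
    T=P[(r<r1)&(r>r0)&(abs(P[...,2]-z0)<tol)]
    H=cv2.convexHull(T[:,:2].astype(np.float32))[:,0]; H=H[H[:,0]>.01]
    f=least_squares(lambda q:np.hypot(*(H-q[:2]).T)-q[2],[.0285,0,.06],loss='soft_l1',f_scale=.0005).x
    print(name,len(T),len(H),f)
for a,b in ((.064,.067),(.067,.070),(.070,.074),(.074,.078),(.078,.085),(.085,.095),(.095,.105),(.105,.12)):
    T=P[(r<.016)&(P[...,2]>a)&(P[...,2]<b)]
    if len(T)<15: continue
    f=least_squares(lambda q:np.hypot(*(T[:,:2]-q[:2]).T)-q[2],[.0285,0,.009],loss='soft_l1',f_scale=.0003).x
    print(a,len(T),'minmax',T.min(0)[:2],T.max(0)[:2],'fit',np.round(f,4))
"
```

```text
foot 4419 25 [0.02972661 0.00063147 0.0601962 ]
foot 5189 25 [0.02960651 0.00013605 0.06261743]
seat 1439 33 [0.02953806 0.00076105 0.02560322]
0.064 101 minmax [ 0.02508867 -0.00313112] [0.03405944 0.00469669] fit [0.0295 0.0008 0.0032]
0.067 112 minmax [ 0.02352913 -0.00531647] [0.0355216  0.00689448] fit [0.0295 0.0007 0.0051]
0.07 150 minmax [ 0.02173052 -0.00691303] [0.03754606 0.00848903] fit [0.0294 0.0007 0.007 ]
0.074 171 minmax [ 0.02003664 -0.00853595] [0.03924399 0.01012795] fit [0.0294 0.0008 0.0089]
0.078 110 minmax [ 0.01775814 -0.00865447] [0.03987294 0.0125421 ] fit [0.029  0.0006 0.0106]
0.085 35 minmax [ 0.03346327 -0.00352697] [0.03959277 0.00990306] fit [0.0296 0.0009 0.0098]
0.095 41 minmax [ 0.03272486 -0.00698445] [0.0396606  0.01018912] fit [0.0296 0.0008 0.0099]
0.105 58 minmax [ 0.03378782 -0.00811788] [0.03960846 0.00976559] fit [0.0295 0.0008 0.01  ]
```

```bash
python3 -m pendant '[[[0.0295,0,0],[0,0,0],0.05],[[0,0,0.03],[0,0,0],0.05],[[0,0,0.025],[0,0,0],0.05],[[0,0,0],[0,0,0],0.05],[[0,0,0],[0,0,0],0.05],[[0,0,0],[0,0,0],0.05]]' 
python3 -c "
from h import *
s,im,d,P=toolview('w11')
print((s['position']-[.5888,.1033,0])*1000)
m,_=arm.get_image('side');save('s11',cv2.resize(m[130:250,220:360],None,fx=4,fy=4))
"
```

```text
clock: 8.02
position: [0.589, 0.1044, 0.1291]
ee_rot: [-3.141, 0.0, -0.003]
force: [-0.2, 1.1, -1.2]
width: 0.633
st [0.589  0.1044 0.1291] [-3.1411e+00  1.0000e-04 -3.2000e-03] F [-0.2  1.1 -1.2] w 0.0581 t 8.025
[  0.17646908   1.05943663 129.09013909]
```

View pics/w11.png

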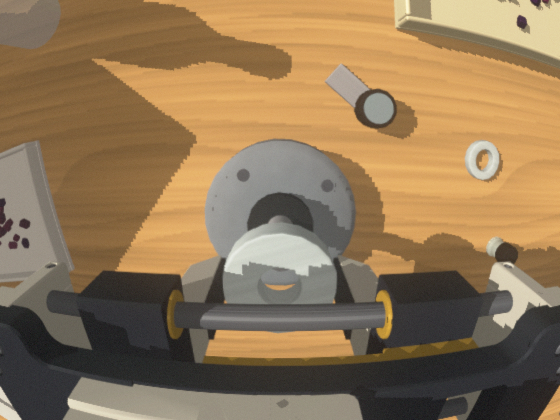

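View pics/s11.png

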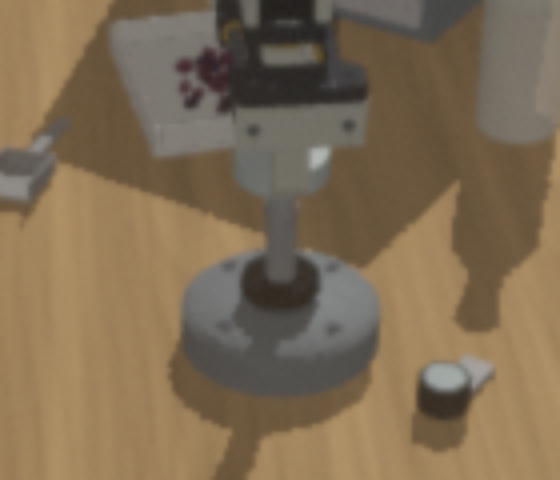

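The ring sits centred above the arbor in both views. I'm starting the descent in small steps.

```bash
python3 -m pendant '[[[0,0.0005,0.005],[0,0,0],0.05],[[0,0,0.005],[0,0,0],0.05],[[0,0,0],[0,0,0],0.05]]' 
python3 -m pendant '[[[0,0,0.003],[0,0,0],0.05],[[0,0,0],[0,0,0],0.05]]' 

```

```text
clock: 8.5
position: [0.5877, 0.1035, 0.1172]
ee_rot: [3.141, -0.0, -0.002]
force: [0.7, 0.1, -1.3]
width: 0.631
clock: 8.75
position: [0.5881, 0.1036, 0.1146]
ee_rot: [3.141, -0.0, -0.0]
force: [0.1, 0.2, -1.4]
width: 0.635
```

```bash
python3 -m pendant '[[[0.0005,0,0.003],[0,0,0],0.05],[[0,0,0],[0,0,0],0.05]]' 
python3 -m pendant '[[[0,0,0.003],[0,0,0],0.05],[[0,0,0],[0,0,0],0.05]]' 
python3 -m pendant '[[[0,0,0.002],[0,0,0],0.05],[[0,0,0],[0,0,0],0.05]]' 

```

```text
clock: 9.0
position: [0.5885, 0.1036, 0.1116]
ee_rot: [3.141, -0.0, -0.001]
force: [-0.3, -0.4, -1.1]
width: 0.633
clock: 9.25
position: [0.5885, 0.1036, 0.1085]
ee_rot: [3.141, -0.0, -0.001]
force: [-0.1, -1.2, -1.5]
width: 0.636
clock: 9.5
position: [0.5885, 0.1036, 0.1066]
ee_rot: [3.141, 0.0, -0.001]
force: [1.0, -0.2, -0.6]
width: 0.631
```

```bash
for i in 1 2 3 4; do :; done; python3 -m pendant '[[[0,0,0.0015],[0,0,0],0.05],[[0,0,0.001],[0,0,0],0.05]]' 
python3 -m pendant '[[[0,0,0.0015],[0,0,0],0.05],[[0,0,0.001],[0,0,0],0.05]]' 
python3 -m pendant '[[[0,0,0.0015],[0,0,0],0.05],[[0,0,0.001],[0,0,0],0.05]]' 

```

```text
clock: 9.75
position: [0.5889, 0.1039, 0.1046]
ee_rot: [-3.141, -0.0, -0.001]
force: [-1.3, 0.7, 3.5]
width: 0.632
clock: 10.0
position: [0.589, 0.104, 0.1025]
ee_rot: [-3.141, -0.0, -0.002]
force: [-1.4, 0.2, 3.5]
width: 0.634
clock: 10.25
position: [0.5888, 0.1039, 0.0994]
ee_rot: [-3.141, -0.0, -0.001]
force: [-1.3, 1.1, 3.8]
width: 0.631
```

```bash
python3 -m pendant '[[[0,0,0.003],[0,0,0],0.05],[[0,0,0.003],[0,0,0],0.05]]' 
python3 -m pendant '[[[0,0,0.003],[0,0,0],0.05],[[0,0,0.003],[0,0,0],0.05]]' 
python3 -m pendant '[[[0,0,0.003],[0,0,0],0.05],[[0,0,0.003],[0,0,0],0.05]]' 
python3 -m pendant '[[[0,0,0.003],[0,0,0],0.05],[[0,0,0.003],[0,0,0],0.05]]' 

```

```text
clock: 10.5
position: [0.5888, 0.1038, 0.0934]
ee_rot: [-3.141, -0.0, -0.001]
force: [-0.8, 1.2, 3.8]
width: 0.631
clock: 10.75
position: [0.5888, 0.1038, 0.0874]
ee_rot: [-3.141, -0.0, -0.001]
force: [-1.5, 1.1, 6.3]
width: 0.632
clock: 11.0
position: [0.5883, 0.1033, 0.0807]
ee_rot: [3.141, -0.0, -0.001]
force: [-0.1, 0.5, -1.8]
width: 0.63
clock: 11.25
position: [0.5884, 0.1034, 0.0748]
ee_rot: [3.141, -0.0, -0.001]
force: [0.4, -0.5, -1.0]
width: 0.634
```

Past the balls. I'm lowering further with force checks, then releasing.

```bash
python3 -m pendant '[[[0,0,0.004],[0,0,0],0.05],[[0,0,0.004],[0,0,0],0.05]]' 
python3 -m pendant '[[[0,0,0.004],[0,0,0],0.05],[[0,0,0.001],[0,0,0],0.05]]' 
python3 -m pendant '[[[0,0,0],[0,0,0],0.068],[[0,0,0],[0,0,0],0.07],[[0,0,0],[0,0,0],0.07],[[0,0,-0.03],[0,0,0],0.07],[[0,0,-0.05],[0,0,0],0.07],[[-0.03,0,-0.04],[0,0,0],0.07],[[0,0,0],[0,0,0],0.07],[[0,0,0],[0,0,0],0.07]]'
python3 -c "
from h import *
s,im,d,P=toolview('w12')
print(s['position'][2]-.07)
f=tring(P,(.03,0),s['position'][2]-.07,.03,.006)
r=np.hypot(P[...,0]-f[0],P[...,1]-f[1]);k=(r<.028)&(r>.014)&(abs(P[...,2]-s['position'][2]+.07)<.008);T=P[k]
A=np.c_[T[:,:2],np.ones(len(T))]; c=np.linalg.lstsq(A,T[:,2],rcond=None)[0]; print('plane',c,'top z',s['position'][2]-np.median(T[:,2]))
"
```

```text
clock: 11.5
position: [0.5886, 0.1036, 0.067]
ee_rot: [3.142, -0.0, -0.0]
force: [-0.2, -0.1, -0.3]
width: 0.633
clock: 11.75
position: [0.5884, 0.1036, 0.0619]
ee_rot: [3.141, 0.0, -0.001]
force: [0.3, 0.5, -1.3]
width: 0.635
clock: 12.75
position: [0.5587, 0.1035, 0.1822]
ee_rot: [3.141, -0.0, 0.0]
force: [0.5, -0.1, -0.3]
width: 0.76
st [0.5587 0.1035 0.1822] [ 3.1414e+00 -1.0000e-04  5.0000e-04] F [ 0.5 -0.1 -0.3] w 0.0698 t 12.75
0.11215220803639869
n 2913 z 0.114 mid [0.0298 0.0009] mean [0.0318 0.0006 0.114 ] fit [0.0297 0.0006 0.0297]
plane [0.00156815 0.00022494 0.11385512] top z 0.0682329162812789
```

View pics/w12.png

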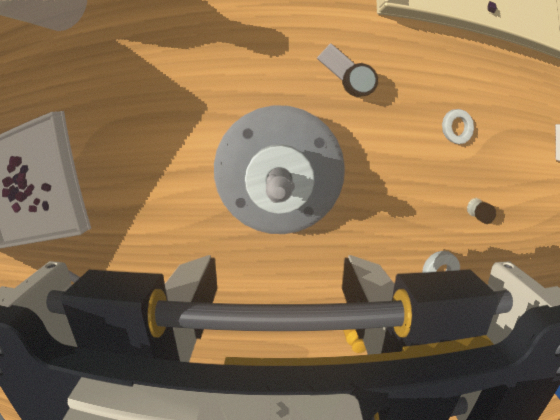

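L is flat on the seat at (279,180), with its top at z = 0.068, so the seat is at about 0.050. Next is M.

```bash
python3 -m pendant '[[[-0.02,0.03,0],[0,0,0],0.07],[[-0.03,0.05,0],[0,0,0],0.07],[[-0.02,0.05,0.02],[0,0,0],0.07],[[-0.02,0.05,0.02],[0,0,0],0.07],[[-0.002,0.0245,0.02],[0,0,0],0.07],[[0,0,0],[0,0,0],0.07],[[0,0,0],[0,0,0],0.07],[[0,0,0],[0,0,0],0.07]]'
python3 -c "
from h import *
s,im,d,P=toolview('w13')
tring(P,(0,0),s['position'][2]-.014,.025)"
```

```text
clock: 13.8
position: [0.4674, -0.0995, 0.1226]
ee_rot: [-3.141, -0.003, -0.001]
force: [0.1, 0.3, 0.1]
width: 0.762
st [ 0.4674 -0.0995  0.1226] [-3.1412e+00 -3.3000e-03 -1.1000e-03] F [0.1 0.3 0.1] w 0.07 t 13.8
n 1995 z 0.1084 mid [-0.0008  0.0009] mean [-1.000e-04  1.000e-03  1.084e-01] fit [-0.0009  0.001   0.0246]
```

View pics/w13.png

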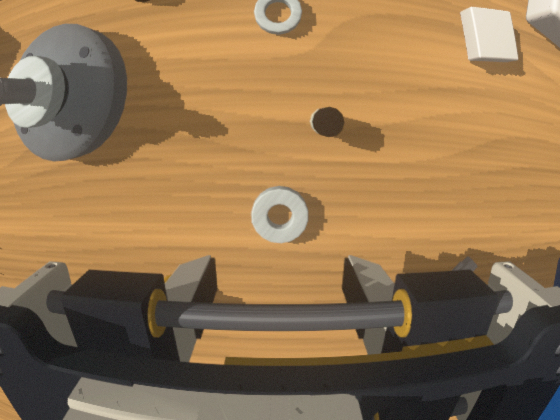

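```bash
python3 -m pendant '[[[-0.0009,0.0005,0.02],[0,0,0],0.07],[[0,0,0.04],[0,0,0],0.07],[[0,0,0.04],[0,0,0],0.07],[[0,0,0.018],[0,0,0],0.07],[[0,0,0],[0,0,0],0.07],[[0,0,0],[0,0,0],0.07],[[0,0,0],[0,0,0],0.07]]' 30
python3 -c "
from h import *
s,im,d,P=toolview('w14')
print((s['position']-[.4665,-.1005,.0035])*1000)
tring(P,(0,0),s['position'][2]-.014,.025)"
```

```text
clock: 14.72
position: [0.4666, -0.1013, 0.0054]
ee_rot: [3.141, 0.0, 0.003]
force: [-0.3, 0.5, 0.2]
width: 0.759
st [ 0.4666 -0.1013  0.0054] [3.1413e+00 3.0000e-04 3.2000e-03] F [-0.3  0.5  0.2] w 0.0696 t 14.725
[ 0.14608619 -0.81498546  1.89065144]
n 4156 z -0.0088 mid [ 0.0054 -0.0011] mean [ 0.0059 -0.001  -0.0087] fit [ 0.0003 -0.0011  0.0245]
```

```bash
python3 -m pendant '[[[0.0002,-0.001,0.0018],[0,0,0],0.07],[[0,0,0],[0,0,0],0.045],[[0,0,0],[0,0,0],0.04],[[0,0,0],[0,0,0],0.04],[[0,0,0],[0,0,0],0.04]]' 40
python3 -c "
from h import *
s,im,d,P=toolview('w15')
tring(P,(0,0),s['position'][2]-.014,.025)"
```

```text
clock: 15.4
position: [0.4659, -0.1004, 0.0025]
ee_rot: [3.142, -0.0, -0.0]
force: [-1.3, 0.1, 0.4]
width: 0.535
st [ 0.4659 -0.1004  0.0025] [ 3.1415e+00 -1.0000e-04 -0.0000e+00] F [-1.3  0.1  0.4] w 0.0491 t 15.4
n 4526 z -0.0116 mid [ 0.0067 -0.0002] mean [ 0.0073  0.0006 -0.0115] fit [0.0006 0.001  0.0251]
```

View pics/w15.png

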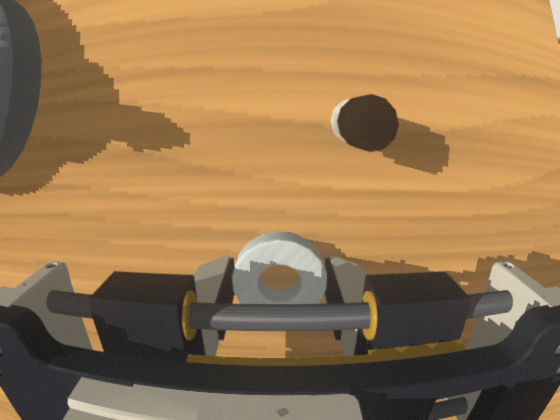

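```bash
python3 -m pendant '[[[0,0,-0.03],[0,0,0],0.04],[[0,0,-0.05],[0,0,0],0.04],[[0.01,-0.02,-0.05],[0,0,0],0.04],[[0.02,-0.04,-0.025],[0,0,0],0.04],[[0.035,-0.05,0],[0,0,0],0.04],[[0.035,-0.05,0],[0,0,0],0.04],[[0.0224,-0.034,0],[0,0,0],0.04],[[0,-0.01,0],[0,0,0],0.04],[[0,0,0],[0,0,0],0.04],[[0,0,0],[0,0,0],0.04]]' 40
python3 -m pendant '[[[0,0,0],[0,0,0],0.04],[[0,0,0],[0,0,0],0.04]]'
```

```text
clock: 16.7
position: [0.5878, 0.1018, 0.1574]
ee_rot: [3.14, -0.003, -0.001]
force: [-0.9, -0.4, -1.0]
width: 0.537
clock: 16.95
position: [0.5883, 0.1027, 0.1577]
ee_rot: [3.141, -0.002, 0.0]
force: [0.1, -0.1, -0.4]
width: 0.533
```

```bash
python3 -m pendant '[[[0,0,0.016],[0,0,0],0.04],[[0,0,0.016],[0,0,0],0.04],[[0,0,0],[0,0,0],0.04],[[0,0,0],[0,0,0],0.04],[[0,0,0],[0,0,0],0.04]]'
python3 -c "
from h import *
s,im,d,P=toolview('w16')
tring(P,(0,0),-.0116,.025)"
```

```text
clock: 17.58
position: [0.5887, 0.1038, 0.1259]
ee_rot: [-3.141, -0.0, -0.001]
force: [-0.1, -0.4, -0.5]
width: 0.533
st [0.5887 0.1038 0.1259] [-3.1414e+00 -0.0000e+00 -1.2000e-03] F [-0.1 -0.4 -0.5] w 0.0489 t 17.575
n 4501 z -0.0116 mid [0.0067 0.    ] mean [ 0.0071  0.0006 -0.0115] fit [0.0008 0.0007 0.025 ]
```

View pics/w16.png

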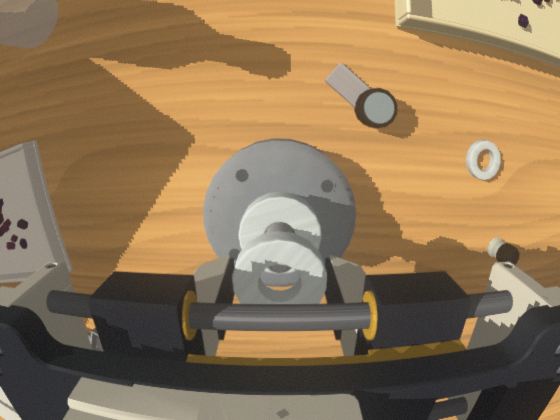

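```bash
python3 -m pendant '[[[-0.0005,0,0.005],[0,0,0],0.04],[[0,0,0.004],[0,0,0],0.04],[[0,0,0],[0,0,0],0.04]]'
python3 -m pendant '[[[0,0,0.003],[0,0,0],0.04],[[0,0,0],[0,0,0],0.04]]' 
python3 -m pendant '[[[0,0,0.003],[0,0,0],0.04],[[0,0,0],[0,0,0],0.04]]' 
python3 -m pendant '[[[0,0,0.002],[0,0,0],0.04],[[0,0,0.001],[0,0,0],0.04]]' 
python3 -m pendant '[[[0,0,0.002],[0,0,0],0.04],[[0,0,0],[0,0,0],0.04]]' 
```

```text
clock: 18.0
position: [0.5875, 0.1035, 0.116]
ee_rot: [3.141, 0.0, -0.001]
force: [-0.2, -0.2, -0.9]
width: 0.534
clock: 18.25
position: [0.5877, 0.1036, 0.1133]
ee_rot: [3.141, -0.0, -0.001]
force: [-1.0, 0.2, -1.6]
width: 0.533
clock: 18.5
position: [0.5877, 0.1036, 0.1103]
ee_rot: [3.141, -0.0, -0.001]
force: [0.1, 0.1, 0.1]
width: 0.534
clock: 18.75
position: [0.5878, 0.1037, 0.1074]
ee_rot: [3.142, -0.0, -0.0]
force: [-0.2, 0.8, -0.4]
width: 0.536
clock: 19.0
position: [0.5878, 0.1037, 0.1054]
ee_rot: [3.142, -0.0, -0.0]
force: [0.7, 0.2, -0.0]
width: 0.537
```

```bash
python3 -m pendant '[[[0,0,0.0015],[0,0,0],0.04],[[0,0,0.001],[0,0,0],0.04]]' 
python3 -m pendant '[[[0,0,0.0015],[0,0,0],0.04],[[0,0,0.001],[0,0,0],0.04]]' 
python3 -m pendant '[[[0,0,0.002],[0,0,0],0.04],[[0,0,0.002],[0,0,0],0.04]]' 
python3 -m pendant '[[[0,0,0.003],[0,0,0],0.04],[[0,0,0.003],[0,0,0],0.04]]' 
python3 -m pendant '[[[0,0,0.003],[0,0,0],0.04],[[0,0,0.003],[0,0,0],0.04]]' 
python3 -m pendant '[[[0,0,0.003],[0,0,0],0.04],[[0,0,0.002],[0,0,0],0.04]]' 
```

```text
clock: 19.25
position: [0.5884, 0.1038, 0.1034]
ee_rot: [-3.141, -0.0, -0.002]
force: [0.3, -0.0, 5.0]
width: 0.534
clock: 19.5
position: [0.5889, 0.1039, 0.1015]
ee_rot: [-3.141, 0.0, -0.004]
force: [1.5, 0.1, 6.5]
width: 0.533
clock: 19.75
position: [0.5888, 0.1039, 0.0973]
ee_rot: [-3.141, 0.0, -0.003]
force: [-0.2, -0.1, 6.3]
width: 0.536
clock: 20.0
position: [0.5888, 0.1039, 0.0914]
ee_rot: [-3.141, 0.0, -0.003]
force: [1.5, -0.1, 6.4]
width: 0.534
clock: 20.25
position: [0.5878, 0.1037, 0.0843]
ee_rot: [3.142, 0.0, -0.0]
force: [-0.9, -0.3, -1.0]
width: 0.537
clock: 20.5
position: [0.5876, 0.1036, 0.0791]
ee_rot: [3.141, -0.0, -0.001]
force: [-0.4, 0.2, -0.3]
width: 0.537
```

```bash
python3 -m pendant '[[[0,0,0.003],[0,0,0],0.04],[[0,0,0],[0,0,0],0.04],[[0,0,0],[0,0,0],0.06],[[0,0,0],[0,0,0],0.06],[[0,0,0],[0,0,0],0.06],[[0,0,-0.03],[0,0,0],0.06],[[0,0,-0.05],[0,0,0],0.06],[[-0.03,0,-0.026],[0,0,0],0.06],[[0,0,0],[0,0,0],0.06],[[0,0,0],[0,0,0],0.06]]'
python3 -c "
from h import *
s,im,d,P=toolview('w17')
z=s['position'][2]-.082
f=tring(P,(.03,0),z,.025,.006)
r=np.hypot(P[...,0]-f[0],P[...,1]-f[1]);k=(r<.023)&(r>.014)&(abs(P[...,2]-z)<.008);T=P[k]
A=np.c_[T[:,:2],np.ones(len(T))]; c=np.linalg.lstsq(A,T[:,2],rcond=None)[0]; print('plane',c,'top z',s['position'][2]-np.median(T[:,2]))
"
```

```text
clock: 21.75
position: [0.558, 0.1035, 0.1822]
ee_rot: [3.141, 0.0, 0.0]
force: [-0.7, -0.4, -0.9]
width: 0.658
st [0.558  0.1035 0.1822] [3.1414e+00 0.0000e+00 2.0000e-04] F [-0.7 -0.4 -0.9] w 0.0604 t 21.75
n 2161 z 0.1001 mid [0.0302 0.0005] mean [0.0322 0.0007 0.1001] fit [0.0305 0.0006 0.0247]
plane [ 0.0018555  -0.00112454  0.09990985] top z 0.08222860049397213
```

View pics/w17.png

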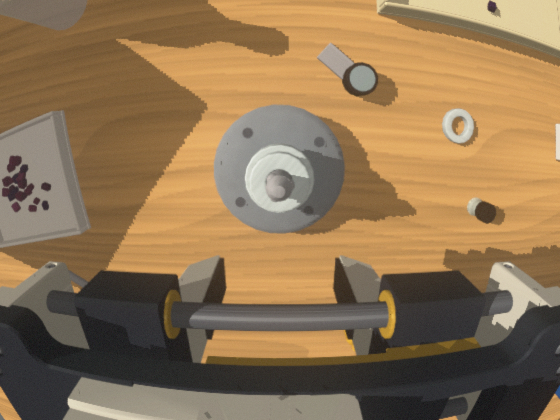

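M is down flat on L, with its top at 0.0822. Now S.

```bash
python3 -m pendant '[[[0,0.04,0],[0,0,0],0.06],[[0.02,0.05,0],[0,0,0],0.06],[[0.03,0.05,0.02],[0,0,0],0.06],[[0.03,0.05,0.02],[0,0,0],0.06],[[0.005,0.012,0.022],[0,0,0],0.06],[[0,0,0],[0,0,0],0.06],[[0,0,0],[0,0,0],0.06],[[0,0,0],[0,0,0],0.06],[[0,0,0],[0,0,0],0.06]]'
python3 -c "
from h import *
s,im,d,P=toolview('w18')
tring(P,(0,0),s['position'][2]-.01,.02)"
```

```text
clock: 22.92
position: [0.6432, -0.0972, 0.1215]
ee_rot: [-3.141, -0.002, -0.002]
force: [-0.6, -0.1, 0.7]
width: 0.655
st [ 0.6432 -0.0972  0.1215] [-3.1414e+00 -2.3000e-03 -2.2000e-03] F [-0.6 -0.1  0.7] w 0.0601 t 22.925
n 1086 z 0.1114 mid [0.     0.0013] mean [0.0006 0.0014 0.1115] fit [-0.      0.0014  0.0195]
```

View pics/w18.png

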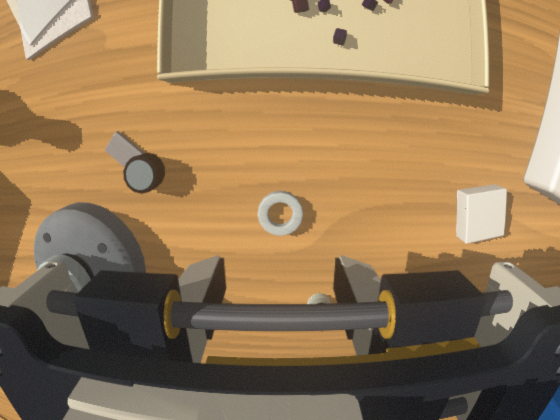

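```bash
python3 -m pendant '[[[0,0.0008,0.02],[0,0,0],0.06],[[0,0,0.04],[0,0,0],0.06],[[0,0,0.04],[0,0,0],0.06],[[0,0,0.0175],[0,0,0],0.06],[[0,0,0],[0,0,0],0.06],[[0,0,0],[0,0,0],0.06],[[0,0,0],[0,0,0],0.06]]' 30
python3 -c "
from h import *
s,im,d,P=toolview('w19')
print((s['position']-[.6432,-.0986,.0025])*1000)
tring(P,(0,0),s['position'][2]-.01,.02)"
```

```text
clock: 23.85
position: [0.6435, -0.0992, 0.0041]
ee_rot: [3.141, -0.0, 0.003]
force: [0.4, -0.4, 0.3]
width: 0.648
st [ 0.6435 -0.0992  0.0041] [ 3.1414e+00 -1.0000e-04  2.5000e-03] F [ 0.4 -0.4  0.3] w 0.0595 t 23.85
[ 0.33486843 -0.60392975  1.57144723]
n 2540 z -0.006 mid [ 0.002  -0.0008] mean [ 0.0027 -0.0009 -0.0059] fit [ 0.0002 -0.0008  0.0195]
```

```bash
python3 -m pendant '[[[0,-0.0007,0.0015],[0,0,0],0.06],[[0,0,0],[0,0,0],0.035],[[0,0,0],[0,0,0],0.03],[[0,0,0],[0,0,0],0.03],[[0,0,0],[0,0,0],0.03]]' 45
python3 -c "
from h import *
s,im,d,P=toolview('w20')
tring(P,(0,0),s['position'][2]-.01,.02)"
```

```text
clock: 24.52
position: [0.6428, -0.0985, 0.0015]
ee_rot: [3.142, -0.0, 0.0]
force: [-0.1, -0.1, 0.9]
width: 0.415
st [ 0.6428 -0.0985  0.0015] [ 3.1416 -0.      0.    ] F [-0.1 -0.1  0.9] w 0.0381 t 24.525
n 2780 z -0.0086 mid [0.003 0.   ] mean [ 0.0043  0.0004 -0.0085] fit [0.0005 0.0005 0.0202]
```

View pics/w20.png

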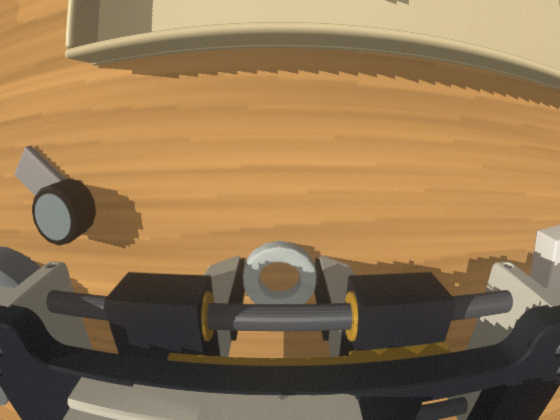

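```bash
python3 -m pendant '[[[0,0,-0.03],[0,0,0],0.03],[[0,0,-0.05],[0,0,0],0.03],[[-0.005,-0.02,-0.05],[0,0,0],0.03],[[-0.01,-0.04,-0.025],[0,0,0],0.03],[[-0.015,-0.05,0],[0,0,0],0.03],[[-0.015,-0.05,0],[0,0,0],0.03],[[-0.0095,-0.032,0],[0,0,0],0.03],[[0,-0.01,0],[0,0,0],0.03],[[0,0,0],[0,0,0],0.03],[[0,0,0],[0,0,0],0.03]]' 45
python3 -m pendant '[[[0,0,0.016],[0,0,0],0.03],[[0,0,0.015],[0,0,0],0.03],[[0,0,0],[0,0,0],0.03],[[0,0,0],[0,0,0],0.03],[[0,0,0],[0,0,0],0.03]]'
python3 -c "
from h import *
s,im,d,P=toolview('w21')
tring(P,(0,0),-.0086,.02)"
```

```text
clock: 25.82
position: [0.5889, 0.1015, 0.1564]
ee_rot: [3.141, -0.004, 0.0]
force: [-0.1, -0.3, 0.1]
width: 0.413
clock: 26.45
position: [0.5887, 0.1036, 0.1259]
ee_rot: [-3.141, 0.0, -0.001]
force: [-0.2, -0.5, -0.8]
width: 0.415
st [0.5887 0.1036 0.1259] [-3.1414e+00  0.0000e+00 -1.2000e-03] F [-0.2 -0.5 -0.8] w 0.0381 t 26.45
n 2793 z -0.0087 mid [0.0033 0.0001] mean [ 0.0043  0.0004 -0.0086] fit [0.0012 0.0007 0.02  ]
```

View pics/w21.png

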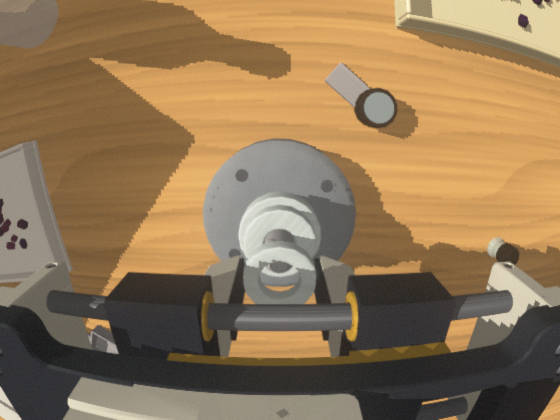

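```bash
python3 -m pendant '[[[-0.0003,0,0.005],[0,0,0],0.03],[[0,0,0.004],[0,0,0],0.03],[[0,0,0],[0,0,0],0.03]]'
python3 -m pendant '[[[0,0,0.003],[0,0,0],0.03],[[0,0,0],[0,0,0],0.03]]' 
python3 -m pendant '[[[0,0,0.003],[0,0,0],0.03],[[0,0,0],[0,0,0],0.03]]' 
python3 -m pendant '[[[0,0,0.002],[0,0,0],0.03],[[0,0,0.001],[0,0,0],0.03]]' 
python3 -m pendant '[[[0,0,0.002],[0,0,0],0.03],[[0,0,0],[0,0,0],0.03]]' 
```

```text
clock: 26.88
position: [0.5877, 0.1035, 0.116]
ee_rot: [3.141, 0.0, -0.001]
force: [0.6, -0.4, 1.1]
width: 0.415
clock: 27.12
position: [0.5879, 0.1035, 0.1133]
ee_rot: [3.141, -0.0, -0.0]
force: [-0.5, -0.2, -0.7]
width: 0.416
clock: 27.38
position: [0.5879, 0.1036, 0.1103]
ee_rot: [3.141, 0.0, -0.001]
force: [1.0, 1.3, 0.1]
width: 0.413
clock: 27.62
position: [0.588, 0.1036, 0.1074]
ee_rot: [3.142, 0.0, -0.0]
force: [0.0, -0.0, 0.1]
width: 0.415
clock: 27.88
position: [0.588, 0.1035, 0.1053]
ee_rot: [3.141, -0.0, -0.0]
force: [0.3, 0.3, 0.0]
width: 0.417
```

```bash
python3 -m pendant '[[[0,0,0.0015],[0,0,0],0.03],[[0,0,0.001],[0,0,0],0.03]]' 60
python3 -m pendant '[[[0,0,0.0015],[0,0,0],0.03],[[0,0,0.001],[0,0,0],0.03]]' 
python3 -m pendant '[[[0,0,0.002],[0,0,0],0.03],[[0,0,0.002],[0,0,0],0.03]]' 
python3 -m pendant '[[[0,0,0.002],[0,0,0],0.03],[[0,0,0.002],[0,0,0],0.03]]' 
python3 -m pendant '[[[0,0,0.0015],[0,0,0],0.03],[[0,0,0.0015],[0,0,0],0.03]]'
```

```text
clock: 28.12
position: [0.5881, 0.1036, 0.103]
ee_rot: [-3.141, -0.0, -0.0]
force: [-0.5, 0.4, 1.3]
width: 0.413
clock: 28.38
position: [0.5885, 0.104, 0.1014]
ee_rot: [-3.141, -0.0, -0.002]
force: [-2.2, 1.3, 10.2]
width: 0.412
clock: 28.62
position: [0.5883, 0.104, 0.097]
ee_rot: [-3.141, -0.0, -0.001]
force: [-1.0, 2.3, 4.7]
width: 0.414
clock: 28.88
position: [0.5883, 0.1039, 0.0929]
ee_rot: [-3.141, -0.0, -0.001]
force: [-1.6, 1.5, 4.8]
width: 0.412
clock: 29.12
position: [0.5882, 0.1039, 0.0894]
ee_rot: [-3.141, -0.0, -0.001]
force: [0.3, 1.0, -1.0]
width: 0.408
```

```bash
python3 -m pendant '[[[0,0,0.001],[0,0,0],0.03],[[0,0,0.001],[0,0,0],0.03]]' 
python3 -m pendant '[[[0,0,0.001],[0,0,0],0.03],[[0,0,0.0005],[0,0,0],0.03]]' 
python3 -m pendant '[[[0,0,0.0005],[0,0,0],0.03],[[0,0,0],[0,0,0],0.03]]' 
python3 -m pendant '[[[0,0,0.0005],[0,0,0],0.03],[[0,0,0],[0,0,0],0.03]]' 
python3 -c "
from h import *
s,im,d,P=toolview('w22')
tring(P,(0,0),-.0086,.02)
F=0"
```

```text
clock: 29.38
position: [0.5878, 0.1032, 0.0872]
ee_rot: [3.141, -0.0, -0.001]
force: [0.1, 0.3, -0.8]
width: 0.412
clock: 29.62
position: [0.5879, 0.1033, 0.0859]
ee_rot: [3.141, -0.0, -0.001]
force: [0.3, 0.3, -0.1]
width: 0.414
clock: 29.88
position: [0.588, 0.1035, 0.0855]
ee_rot: [3.142, -0.0, -0.0]
force: [0.2, -0.4, -0.4]
width: 0.416
clock: 30.12
position: [0.588, 0.1036, 0.085]
ee_rot: [3.142, 0.0, -0.0]
force: [-0.2, -0.8, -0.2]
width: 0.413
st [0.588  0.1036 0.085 ] [ 3.1415e+00  1.0000e-04 -1.0000e-04] F [-0.2 -0.8 -0.2] w 0.0379 t 30.125
n 2495 z -0.0087 mid [0.0031 0.0001] mean [ 0.0069  0.0006 -0.0086] fit [0.0011 0.0009 0.0204]
```

View pics/w22.png

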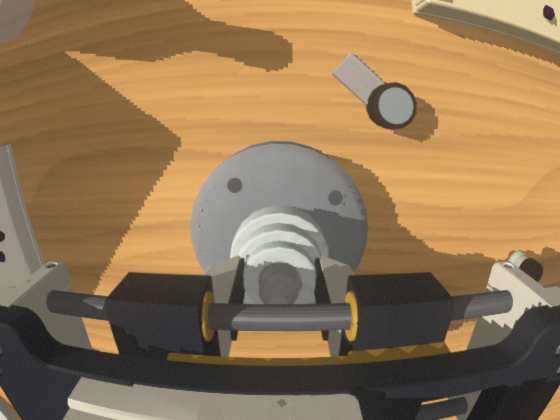

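```bash
python3 -m pendant '[[[0,0,0.0005],[0,0,0],0.03],[[0,0,0],[0,0,0],0.03]]' 
python3 -m pendant '[[[0,0,0.0005],[0,0,0],0.03],[[0,0,0],[0,0,0],0.03]]' 
python3 -m pendant '[[[0,0,0.0004],[0,0,0],0.03],[[0,0,0],[0,0,0],0.03]]'
```

```text
clock: 30.42
position: [0.588, 0.1035, 0.0845]
ee_rot: [3.142, -0.0, -0.0]
force: [-0.2, 0.1, -0.1]
width: 0.412
clock: 30.68
position: [0.588, 0.1035, 0.084]
ee_rot: [3.142, -0.0, -0.0]
force: [-0.1, 0.0, -0.7]
width: 0.414
clock: 30.92
position: [0.588, 0.1035, 0.0836]
ee_rot: [3.142, -0.0, -0.0]
force: [-0.8, 0.2, -0.0]
width: 0.416
```

```bash
python3 -m pendant '[[[0,0,0.0004],[0,0,0],0.03],[[0,0,0],[0,0,0],0.03]]' 
python3 -m pendant '[[[0,0,0.0003],[0,0,0],0.03],[[0,0,0],[0,0,0],0.03]]'
```

```text
clock: 31.18
position: [0.5881, 0.1036, 0.0833]
ee_rot: [3.142, 0.0, 0.0]
force: [0.2, -0.3, 0.3]
width: 0.415
clock: 31.42
position: [0.5881, 0.1036, 0.0831]
ee_rot: [3.142, -0.0, 0.0]
force: [-1.1, -1.0, 3.0]
width: 0.412
```

```bash
python3 -m pendant '[[[0,0,0.0003],[0,0,0],0.03],[[0,0,0],[0,0,0],0.03]]' 
python3 -m pendant '[[[0,0,0.0003],[0,0,0],0.03],[[0,0,0],[0,0,0],0.03]]'
```

```text
clock: 31.68
position: [0.5882, 0.1036, 0.083]
ee_rot: [-3.142, 0.0, -0.001]
force: [-1.6, -0.9, 5.8]
width: 0.413
clock: 31.92
position: [0.5882, 0.1036, 0.0828]
ee_rot: [-3.142, 0.0, -0.001]
force: [-1.8, -0.2, 7.5]
width: 0.411
```

```bash
python3 -m pendant '[[[0,0,0.0005],[0,0,0],0.03],[[0,0,0],[0,0,0],0.03]]' 
python3 -m pendant '[[[0,0,0.0003],[0,0,0],0.03],[[0,0,0],[0,0,0],0.03]]'
```

```text
clock: 32.17
position: [0.5883, 0.1036, 0.0826]
ee_rot: [-3.142, 0.0, -0.001]
force: [-3.4, -0.8, 10.9]
width: 0.412
clock: 32.42
position: [0.5883, 0.1036, 0.0825]
ee_rot: [-3.141, 0.0, -0.001]
force: [-4.4, -0.9, 12.4]
width: 0.412
```

```bash
python3 -m pendant '[[[-0.0004,0,0.0004],[0,0,0],0.03],[[0,0,0],[0,0,0],0.03]]' 
python3 -m pendant '[[[0,0,0],[0,0,0],0.03]]'
```

```text
clock: 32.67
position: [0.5882, 0.1036, 0.0823]
ee_rot: [-3.141, 0.0, -0.002]
force: [-3.1, -1.5, 13.9]
width: 0.413
clock: 32.8
position: [0.5882, 0.1036, 0.0824]
ee_rot: [-3.141, 0.0, -0.002]
force: [-3.2, -0.7, 13.9]
width: 0.411
```

```bash
python3 -m pendant '[[[-0.0003,0,0.0003],[0,0,0],0.03],[[0,0,0],[0,0,0],0.03]]' 
python3 -m pendant '[[[0,0,0],[0,0,0],0.03],[[0,0,0],[0,0,0],0.03],[[0,0,0],[0,0,0],0.03]]'
python3 -m pendant '[[[0,0,0],[0,0,0],0.03],[[0,0,0],[0,0,0],0.03],[[0,0,0],[0,0,0],0.03]]'
```

```text
clock: 33.05
position: [0.5882, 0.1036, 0.0823]
ee_rot: [-3.141, 0.0, -0.003]
force: [-3.2, -2.4, 14.6]
width: 0.41
clock: 33.42
position: [0.5882, 0.1036, 0.0823]
ee_rot: [-3.141, 0.0, -0.003]
force: [-3.7, -1.3, 14.8]
width: 0.412
clock: 33.8
position: [0.5882, 0.1036, 0.0823]
ee_rot: [-3.141, 0.0, -0.003]
force: [-1.8, -0.7, 15.2]
width: 0.412
```

```bash
python3 -m pendant '[[[0.0005,0,-0.001],[0,0,0],0.03],[[0,0,-0.001],[0,0,0],0.03],[[0,0,0],[0,0,0],0.03]]' 
python3 -m pendant '[[[0,0,0],[0,0,0],0.05],[[0,0,0],[0,0,0],0.055],[[0,0,0],[0,0,0],0.055],[[0,0,-0.03],[0,0,0],0.055],[[0,0,-0.05],[0,0,0],0.055],[[-0.03,0,-0.02],[0,0,0],0.055],[[0,0,0],[0,0,0],0.055],[[0,0,0],[0,0,0],0.055]]'
python3 -c "
from h import *
s,im,d,P=toolview('w23')
z=s['position'][2]-.0922
f=tring(P,(.03,0),z,.02,.005)
r=np.hypot(P[...,0]-f[0],P[...,1]-f[1]);k=(r<.018)&(r>.0125)&(abs(P[...,2]-z)<.006);T=P[k]
A=np.c_[T[:,:2],np.ones(len(T))]; c=np.linalg.lstsq(A,T[:,2],rcond=None)[0]; print('plane',c,'top z',s['position'][2]-np.median(T[:,2]))
m,_=arm.get_image('side');save('s23',cv2.resize(m[130:330,200:360],None,fx=3,fy=3))
"
```

```text
clock: 34.17
position: [0.5881, 0.1036, 0.083]
ee_rot: [-3.142, 0.0, -0.001]
force: [0.6, -0.2, 3.9]
width: 0.411
clock: 35.17
position: [0.5579, 0.1034, 0.1824]
ee_rot: [3.141, -0.0, -0.0]
force: [-0.1, 0.4, 0.1]
width: 0.6
st [0.5579 0.1034 0.1824] [ 3.1413e+00 -1.0000e-04 -3.0000e-04] F [-0.1  0.4  0.1] w 0.055 t 35.175
n 1304 z 0.0903 mid [0.031  0.0004] mean [0.0326 0.0008 0.0904] fit [0.0309 0.0006 0.0197]
plane [-0.00090628  0.00232262  0.09018043] top z 0.0921750614939374
```

View pics/w23.png

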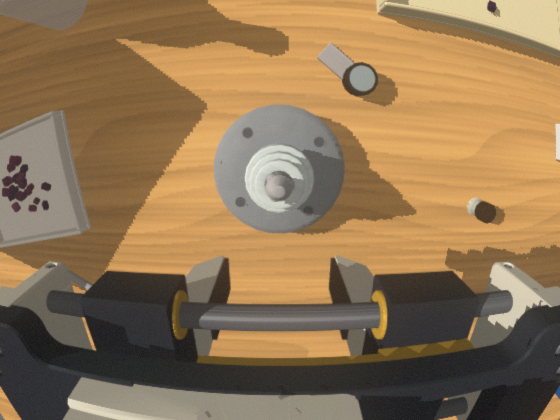

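View pics/s23.png

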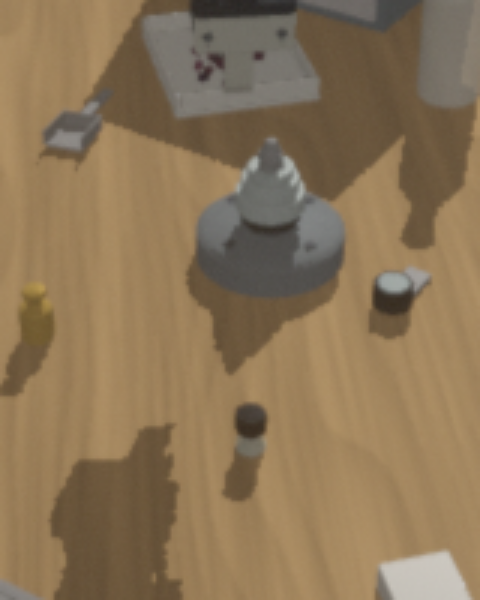

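All three rings are stacked largest to smallest at (279,180). The stack top is at 0.0922 m, which is the seat height plus 42 mm, and it is level. The jar, loupe, weight, scoop and box stand where they were.

```bash
python3 -c "
from cell import arm
print(arm.sign_off())"
```

```text
the job is handed in; nothing more can be done
None
```

The three rings are on the arbor in the order you asked: large, then middle, then small. I pushed each one over the spring balls, with readings of at most about 10 N, and let it come down flat before the next. I handed the job in at about 35 s.

- **Bedding press:** I pressed the small ring, still held in the gripper, down to 14.6–15.2 N and held it there for about 0.75 s. I then eased off to 4 N, let go and backed away. A side force of 2–4 N in x remained during the press. That may mean the ring leaned lightly on the arbor.
- **Final stack:** The ring tops measured 0.0682, 0.0822 and 0.0922 m. Those steps match the 14 mm and 10 mm ring thicknesses, and the top face is level to within about 0.3°. The seat works out to be at about 0.050 m.
- **Other things:** I compared the last pictures by eye with the earlier ones, and the jar, loupe, weight, scoop and box look unmoved. The tweezers were not clearly in view in the last pictures, so I did not check them at the end.
- **Disagreement along the way:** An early fit of the stand foot's centre was 2 mm off because it assumed the wrong edge radius. Fits of the arbor, the seat and the foot with a free radius then agreed to about 0.5 mm.

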